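# Open the probe port of the chocolate melting tank and hold the probe in it

### The job

Knock the sprung release pin on the melting tank fully down with the mallet, which draws the shutter off the probe port, and stand the mallet upright on the table again, let go. Then lift the temperature probe out of its rack and lower its rod through the port's guide hole until the tip is about 60 mm below the hole's mouth, never touching the tank with the probe; finish while holding it there in the gripper, still, upright and centred in the hole. Keep the gripper itself off the tank and its pin, and leave the cup, the carton and the spatula where they are.

Things in the scene. Friction and masses are not known exactly. Their poses are not given: they have to be found in the camera images.
- tank: Fixed steel chocolate melting tank, a closed empty box 180 (x) by 250 (y) mm, lid top 85 mm above the table. On it a white guide block (50 mm in x, local y -25 to +80 mm, top at 110 mm) with the vertical guide hole at local (0, +55) mm, and a dark round pin housing, 38 mm wide, top at 112 mm, at local (0, -85) mm. Origin: centre of its underside; z up. Its place and yaw vary.
- bore (a point): Centre of the mouth of the guide hole, on the top face of the guide block, 110 mm above the table. The hole is round, 22 mm in diameter, straight down through the 25 mm thick guide block and widening below into the empty tank, free down to 98 mm below the mouth. Axes as the tank's (z up).
- pin_top (a point): Centre of the flat top of the release pin, a steel pin 18 mm in diameter; it moves with the pin. Standing, it is 132 mm above the table (20 mm above its housing); fully down, 116 mm.
- pin (a joint): Travel of the release pin, m: 0 = standing up (start), 0.016 = fully down. Downward push needed: 6 to 8 N; it stays where it is pushed to.
- shutter (a joint): Travel of the shutter, m: a steel plate 36 by 36 mm, 3 mm thick, lying on the guide block; 0 = covering the hole; linked to the pin, it moves 2.5 times as far as the pin, towards the pin (local -y of the tank), 0.040 with the pin fully down; the hole is then clear.
- mallet: Loose mallet standing on its striking face on the table: black rubber head, a cylinder 48 mm in diameter and 50 mm high, and a wooden handle 24 mm in diameter rising straight up from it, to 145 mm above the face. About 0.22 kg. Origin: centre of the striking face (its underside); z runs up along the handle.
- rack: Fixed aluminium probe rack, 80 by 80 mm, top plate at 115 mm above the table with a 14 mm hole in its middle in which the probe hangs by its collar. Origin: centre of its underside; z up.
- probe: Loose temperature probe, hanging upright in the rack: steel rod 8 mm in diameter and 100 mm long, then a collar 36 mm in diameter and 6 mm thick, then a round grey handle 22 mm in diameter and 80 mm long. About 90 g. Origin: centre of the rod's tip (its lowest end); z runs up along the rod: collar underside at 100 mm, handle from 106 to 186 mm.
- probe_collar (a point): Centre of the underside of the probe's collar, on the rod's axis, 100 mm above the tip.
- cup: Paper cup, 68 mm across and 75 mm high, standing loose beside the tank; leave it. Origin: centre of its underside.
- carton: Small red carton, 50 by 50 by 45 mm high, loose; leave it. Origin: centre of its underside.
- spatula: Spatula lying loose; leave it. Origin: on the table, near its middle.
Mind the look-alikes: they are no part of the job. Leave any orange or red look-alike of the probe alone.

How it is judged:
By the outcome, as a careful person would: the job done as asked, in the order asked, and still so for the second after the job is handed in, while the arm keeps its last pose, push and grip.
It also fails if it takes over 64 s, if anything falls off the work surface, if the arm or the gripper's body presses on something with over 40 N, if the wrist force passes 120 N, or if a joint passes its speed limit or range.

### The arm

A 6-joint arm with a two-finger parallel gripper is mounted at the origin on the work surface. World frame = base frame: x ahead of the robot, y to its left, z up, the work surface at z = 0. Lengths are in m, angles in rad, forces in N, time in s.
With the tool pointing down it reaches from about 0.25 to 0.85 m from the base axis. Payload 12.5 kg.
Tool frame: the origin (TCP) lies between the finger pads; the fingertips stand r.finger_overhang ahead of it and the grasp point (between the pads) is the TCP (r.finger_overhang is the distance from the TCP to the fingertips, in m); z points along the fingers, y is the line along which they close (so a half turn about z gives the same grasp; the last joint's range is limited). The gripper opens to 93 mm and grips with 3 to 60 N. Pads are 15 mm wide; open, the fingers measure 128 mm over their backs; the gripper's body (75 mm by 188 mm) begins 65 mm behind the grasp point.
Start: joints at [-1.199, 0.351, 1.652, -0, 1.139, -0.085], TCP at [0.243, -0.494, 0.238] pointing down, gripper open.
Joint ranges: [-2.75, 2.75], [-0.79, 2.1], [0.01, 2.65], [-1.57, 4.71], [0.07, 3.14], [-2.87, 2.87]. Speed limits (rad/s): [2.22, 2.22, 2.79, 3.14, 3.14, 3.14].

### API

Orientations are given as a unit quaternion [w, x, y, z].
In Python, from station import r, command_gripper, snapshot, job, telemetry gives the robot as it stands. Calls block until the motion is done:
- r.move_pose(position, orientation): joint-space move of the TCP to a pose.
- r.move_straight(position, orientation=None, max_speed=0.15, threshold=None): straight line of the TCP; orientation=None keeps the orientation; max_speed is the mean speed in m/s. With threshold (N) it stops when the force on the tool has changed by that much, and returns True; else False.
- r.move_j(angles): joint-space move.
- command_gripper(opening, effort=None): finger opening in m; effort is the grip in N (None keeps the last); returns when the fingers have stopped.
- r.dwell(seconds).
- r.inverse_kinematics(position, orientation): joint angles nearest the present ones, or None.
- snapshot(name): name is "scene" or "top" or "wrist"; returns a dict with "img" (420x560x3 uint8, red, green, blue), "intrinsics" (3x3 intrinsics, pixels), "extrinsics" (4x4, takes a point from camera to world coordinates). Camera axes: x right, y down, z forward; pixel columns grow to the right and rows downward; lengths in m; the calibration is good to about 2 mm. A picture is of the moment at which its call begins. There is no depth.
A pose or a line that the arm cannot do raises r.PlanningError and nothing moves.
- job.job_done(): hands the job in; it is judged then, once.
Readings, each from a call of its own:
- telemetry.get_t(): time.
- telemetry.get_joints(): joint angles.
- telemetry.get_qd(): joint speeds.
- telemetry.get_joint_efforts(): joint torques, N m.
- telemetry.get_tool_pos(): TCP position.
- telemetry.get_tool_rot(): TCP orientation.
- telemetry.get_ft_force(): force on the tool from outside, world axes, zero at the start.
- telemetry.get_torque(): the same for the moment, N m.
- telemetry.get_grip_width(): finger opening in m.
- telemetry.get_finger_force(): force on a finger pad.
Only numpy, scipy, OpenCV 4.12 (cv2) and the standard library are available. Lean on these libraries where they do the work, as an engineer would, in place of code of your own. Each camera call takes 0.05 s, during which the arm holds its last target. There are 200 camera calls.

## Working session

There is one attempt and no reset: what is moved stays moved. The work goes in short steps, each a Python script; the robot and the scene stay as the last script left them, time stands still between calls to the robot, and variables do not carry over. Pictures are saved under pics/ and viewed, at most 10 in all, crops included, and the job is handed in when it is done.

```bash
mkdir -p pics; ls; python3 - <<'E'
from station import r, snapshot, telemetry
import cv2,numpy as np
for n in("scene","top"):
    s=snapshot(n); cv2.imwrite(f"pics/{n}0.png",s["img"][:,:,::-1]); np.savez(f"{n}0.npz",**s); print(n,s["intrinsics"].tolist(),s["extrinsics"].round(4).tolist())
print(r.finger_overhang,telemetry.get_tool_rot(),telemetry.get_t())
E
```

```text
pics
scene [[449.8824389276228, 0.0, 278.61249362390805], [0.0, 449.8824389276228, 209.31606882311127], [0.0, 0.0, 1.0]] [[-0.7703, 0.4206, -0.4793, 1.0311], [0.6375, 0.524, -0.5648, 0.6489], [0.0136, -0.7406, -0.6718, 0.8287], [0.0, 0.0, 0.0, 1.0]]
top [[515.516634068877, 0.0, 278.5438167457231], [0.0, 515.516634068877, 200.49354337498775], [0.0, 0.0, 1.0]] [[-0.0114, -0.9966, 0.0818, 0.4069], [-0.9999, 0.0117, 0.0022, 0.0001], [-0.0031, -0.0818, -0.9966, 1.7119], [0.0, 0.0, 0.0, 1.0]]
0.019 [-4.86311332e-04  9.74032125e-01  2.26409316e-01 -6.78716529e-05] 0.1
```

View pics/top0.png

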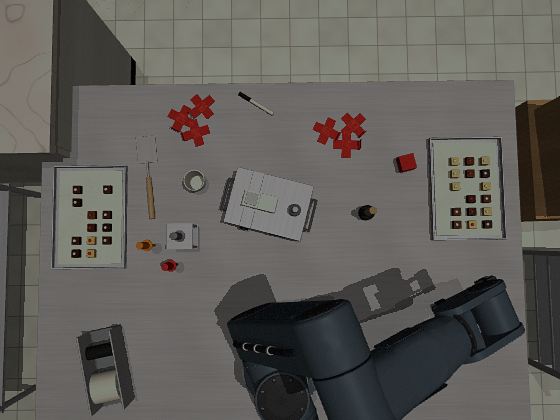

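View pics/scene0.png

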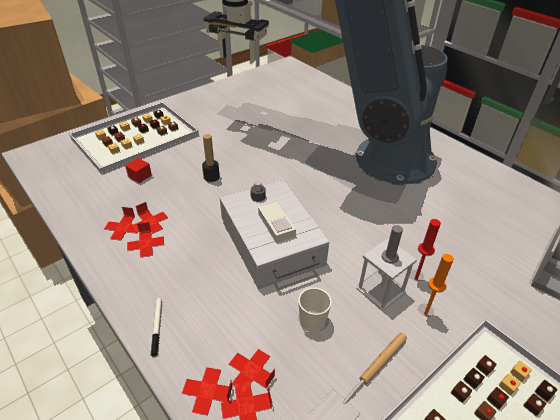

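Top view: mallet top at about (366,212), tank centre (268,204), pin (294,210), shutter and hole at the left end near (249,199), probe in rack (181,236). The orange and red look-alikes are at (147,245) and (168,265). The scene view agrees. Next I'll enlarge crops to get exact pixels.

```bash
cat > h.py <<'E'
import numpy as np, cv2
from scipy.spatial.transform import Rotation as R
def ray(s,u,v):
    E=s["extrinsics"]; d=E[:3,:3]@np.linalg.solve(s["intrinsics"],[u,v,1.]); return E[:3,3],d
def atz(s,u,v,z):
    o,d=ray(s,u,v); return o+d*(z-o[2])/d[2]
def proj(s,P):
    E=s["extrinsics"]; p=s["intrinsics"]@(E[:3,:3].T@(np.asarray(P,float)-E[:3,3])); return p[:2]/p[2]
def quat(yaw):  # tool down, closing line (tool y) at angle yaw from world x
    y=np.array([np.cos(yaw),np.sin(yaw),0]); z=np.array([0,0,-1.]); x=np.cross(y,z)
    q=R.from_matrix(np.c_[x,y,z]).as_quat(); return q[[3,0,1,2]]
E
python3 - <<'E'
from h import *
t=dict(np.load("top0.npz")); s=dict(np.load("scene0.npz"))
for n,u,v,z in [("mallet_top",366,212,.145),("pin",294,210,.132),("shutter",249,199,.113),("tank",268,204,.085),("probe_top",179,236,.2),("orange",147,245,.19),("red",168,265,.19)]:
    P=atz(t,u,v,z); print(n,P.round(3),"scene px",proj(s,P).round())
a=cv2.resize(t["img"][150:280,120:400,::-1],None,fx=2.85,fy=2.85,interpolation=cv2.INTER_CUBIC)
cv2.imwrite("pics/c1.png",a)
E
```

```text
mallet_top [ 0.497 -0.262  0.145] scene px [213. 138.]
pin [ 0.507 -0.044  0.132] scene px [260. 182.]
shutter [0.544 0.096 0.113] scene px [284. 225.]
tank [0.53  0.037 0.085] scene px [273. 217.]
probe_top [0.43  0.296 0.2  ] scene px [392. 223.]
orange [0.405 0.392 0.19 ] scene px [438. 248.]
red [0.346 0.33  0.19 ] scene px [430. 218.]
```

View pics/c1.png

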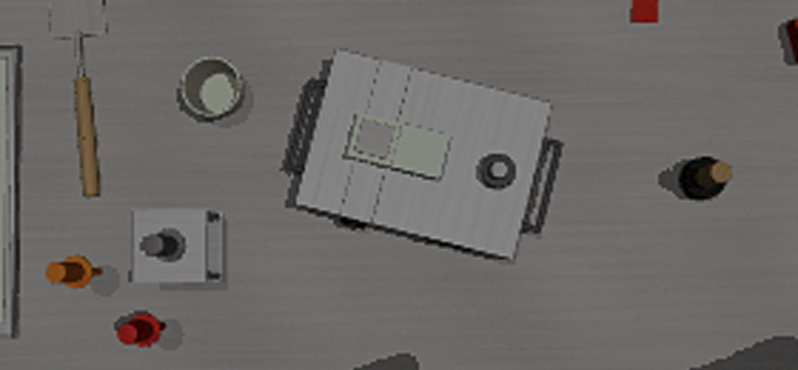

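```bash
python3 - <<'E'
from h import *
from station import r, snapshot, telemetry
t=dict(np.load("top0.npz"))
f=lambda u,v,z: atz(t,u/2.85+120,v/2.85+150,z)
m=f(721,174,.145); pin=f(498,169,.132); sh=f(376,138,.113); pr=f(150,244,.2)
print("m",m,f(700,180,.05),"pin",pin,"sh",sh,np.linalg.norm((pin-sh)[:2]),"pr",pr,f(171,243,.121))
C=[f(*c,.085)[:2] for c in [(337,50),(551,102),(513,260),(297,206)]]; c=np.mean(C,0)
print("centre",c,"edges",[np.linalg.norm(C[i]-C[i-1]).round(3) for i in range(4)])
d=(C[0]-C[1]+C[3]-C[2]); print("y axis angle",np.degrees(np.arctan2(d[1],d[0])))
y=telemetry.get_tool_rot(); print(R.from_quat(y[[1,2,3,0]]).as_matrix().round(2)[:,1])
for a in range(0,180,30):
    q=quat(np.radians(a)); print(a,[None if (k:=r.inverse_kinematics(p,q)) is None else k.round(2).tolist() for p in ([*m[:2],.25],[*pin[:2],.25],[*pr[:2],.25])])
q=quat(np.pi/2)
r.move_pose([m[0],m[1],.30],q)
s=snapshot("wrist"); np.savez("w1.npz",**s); cv2.imwrite("pics/w1.png",s["img"][:,:,::-1])
print(s["extrinsics"].round(3), s["intrinsics"][0,0], proj(s,m), telemetry.get_t())
E
```

```text
m [ 0.49992069 -0.28340788  0.145     ] [ 0.49903576 -0.27666012  0.05      ] pin [ 0.50888104 -0.04580612  0.132     ] sh [0.54558987 0.08642736 0.113     ] 0.13723422205186328 pr [0.43145256 0.314748   0.2       ] [0.43355443 0.30847543 0.121     ]
centre [0.52942891 0.0343137 ] edges [np.float64(0.18), np.float64(0.246), np.float64(0.181), np.float64(0.246)]
y axis angle 75.4541282822173
[ 0.44 -0.9  -0.  ]
0 [[-0.6, 0.38, 1.57, -0.0, 1.19, -0.6], [-0.18, 0.27, 1.74, -0.0, 1.14, -0.18], [0.54, 0.31, 1.68, -0.0, 1.15, 0.54]]
30 [[-0.6, 0.38, 1.57, -0.0, 1.19, -1.12], [-0.18, 0.27, 1.74, -0.0, 1.14, -0.7], [0.54, 0.31, 1.68, -0.0, 1.15, 0.02]]
60 [[-0.6, 0.38, 1.57, -0.0, 1.19, -1.64], [-0.18, 0.27, 1.74, -0.0, 1.14, -1.23], [0.54, 0.31, 1.68, -0.0, 1.15, -0.5]]
90 [[-0.6, 0.38, 1.57, -0.0, 1.19, -2.17], [-0.18, 0.27, 1.74, -0.0, 1.14, -1.75], [0.54, 0.31, 1.68, -0.0, 1.15, -1.03]]
120 [[-0.6, 0.38, 1.57, -0.0, 1.19, -2.69], [-0.18, 0.27, 1.74, -0.0, 1.14, -2.28], [0.54, 0.31, 1.68, -0.0, 1.15, -1.55]]
150 [None, [-0.18, 0.27, 1.74, -0.0, 1.14, -2.8], [0.54, 0.31, 1.68, -0.0, 1.15, -2.07]]
[[ 0.001  0.957  0.291  0.42 ]
 [ 1.    -0.002  0.    -0.285]
 [ 0.001  0.291 -0.957  0.447]
 [ 0.     0.     0.     1.   ]] 294.5787225040572 [278.8181882  192.22683052] 1.9583
```

View pics/w1.png

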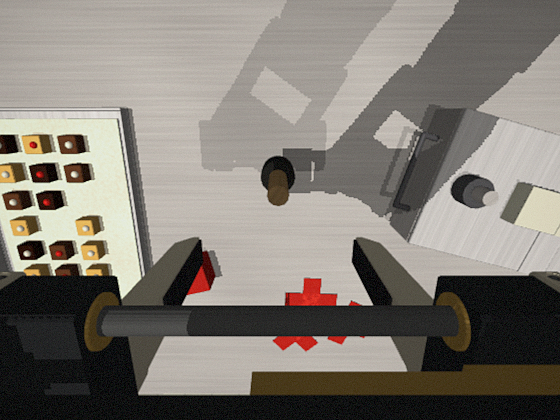

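Mallet handle top is at (278,195) against the predicted (279,192), so the estimate holds to within 2 mm. Pin housing is at about (475,192). Now I'll grasp, lift and press.

```bash
python3 - <<'E'
from h import *
from station import r, snapshot, telemetry as T, command_gripper
s=dict(np.load("w1.npz")); m=atz(s,278,195,.145); print(m)
q=quat(np.pi/2)
m[:2]=(m[:2]+[.4999,-.2834])/2
G=.105
r.move_straight([m[0],m[1],G],q,max_speed=.2)
command_gripper(0.0,45); print("w",T.get_grip_width(),T.get_tool_pos())
np.save("mplace.npy",[*T.get_tool_pos()[:2]])
r.move_straight([m[0],m[1],G+.19],max_speed=.2)
f0=T.get_ft_force(); print("F",f0)
pin=np.array([.5085,-.047])
r.move_straight([*pin,G+.17],max_speed=.2)
s=snapshot("wrist"); cv2.imwrite("pics/w2.png",s["img"][:,:,::-1]); np.savez("w2.npz",**s)
print(proj(s,[*pin,.132]),proj(s,[.543,.087,.113]),T.get_t())
E
```

```text
[ 0.50296917 -0.28427749  0.145     ]
w 0.023711599119118135 [ 0.50136255 -0.28378285  0.10488643]
F [ 0.29640203 -0.95746009 -1.81730164]
[279.23243664 194.91740533] [398.92006955 220.08346079] 6.6583
```

View pics/w2.png

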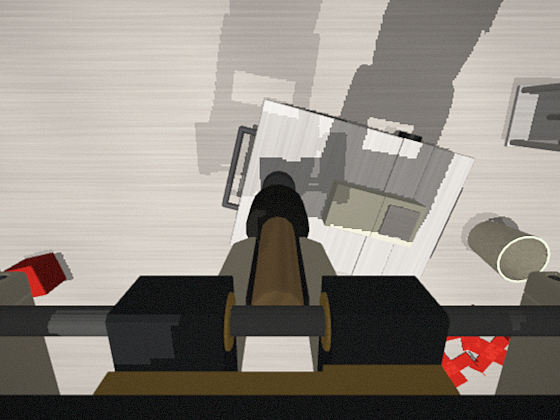

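The mallet is gripped upright over the pin, with the housing edge at (280,178). The shutter centre is at (402,221) against the predicted (399,220). Pressing now.

```bash
python3 - <<'E'
from h import *
from station import r, snapshot, telemetry as T, command_gripper
pin=np.array([.5085,-.047]); G=.105
r.move_straight([*pin,G+.138],max_speed=.15)
f0=T.get_ft_force()
for z in (.126,.120,.116,.114,.112,.110):
    hit=r.move_straight([*pin,G+z],max_speed=.04,threshold=25)
    df=T.get_ft_force()-f0; print(z,hit,T.get_tool_pos().round(4),df.round(1),T.get_t())
    if hit or df[2]>20: break
s=snapshot("wrist"); np.savez("w3.npz",**s)
t=snapshot("top"); np.savez("t3.npz",**t)
a=s["img"]; b=cv2.resize(t["img"][140:280,200:360],None,fx=3,fy=3,interpolation=cv2.INTER_CUBIC)
cv2.imwrite("pics/w3.png",cv2.hconcat([a[150:,180:500],b[:270,:]])[:,:,::-1])
E
```

```text
0.126 False [ 0.5084 -0.047   0.2309] [ 0.2 -1.4  1. ] 7.475
0.12 False [ 0.5082 -0.0469  0.2247] [-0.2 -0.8  1.5] 7.775
0.116 False [ 0.5085 -0.047   0.2208] [-1.  -0.5  2.9] 8.025
0.114 False [ 0.5089 -0.0469  0.2206] [-5.6  0.6 20.9] 8.275
```

View pics/w3.png

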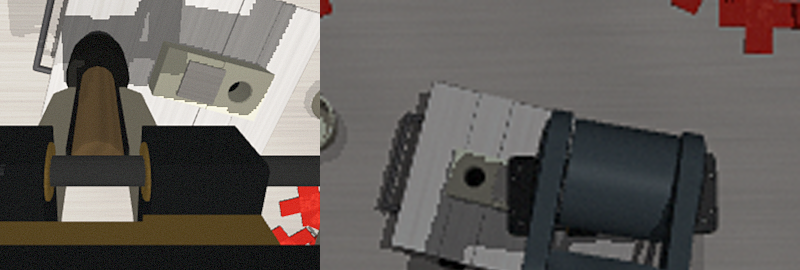

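The shutter is off: the hole is open at wrist pixel (420,241) and top pixel (251.7,198.7). The pin hit its stop at 116 mm with 21 N. Next I return the mallet, then look at the hole and probe from close by.

```bash
python3 - <<'E'
from h import *
from station import r, snapshot, telemetry as T, command_gripper
s=dict(np.load("w3.npz")); t=dict(np.load("t3.npz"))
print("hole wrist",atz(s,420,241,.11),"top",atz(t,251.7,198.7,.11))
pin=np.array([.5085,-.047]); G=.105; mp=np.load("mplace.npy")
r.move_straight([*pin,G+.17],max_speed=.15)
r.move_straight([*mp,G+.17],max_speed=.2)
r.move_straight([*mp,G+.012],max_speed=.15)
hit=r.move_straight([*mp,G-.003],max_speed=.03,threshold=5)
print(hit,T.get_tool_pos(),T.get_ft_force())
command_gripper(.06); r.dwell(.2)
r.move_straight([*mp,G+.16],max_speed=.2)
s=snapshot("wrist"); np.savez("w4.npz",**s)
print(T.get_t())
# hover over probe, closing line chosen to clear look-alikes
q=quat(np.pi/2)
r.move_pose([.43,.2,.33],q)
r.move_pose([.4315,.3125,.33],q)
s2=snapshot("wrist"); np.savez("w5.npz",**s2); print(proj(s2,[.4315,.3125,.201]),T.get_t())
cv2.imwrite("pics/w5.png",cv2.hconcat([cv2.resize(s["img"],(350,262)),cv2.resize(s2["img"],(450,338))[:262]])[:,:,::-1] if 0 else np.vstack([s2["img"],cv2.resize(s["img"],(560,420))[130:300]])[:,:,::-1])
E
```

```text
hole wrist [0.54575531 0.08772011 0.11      ] top [0.54498521 0.08731253 0.11      ]
True [ 0.50138981 -0.2837609   0.10436076] [ 0.76054092 -0.64351671  2.07417091]
13.85
[278.84784508 198.80954435] 16.2167
```

View pics/w5.png

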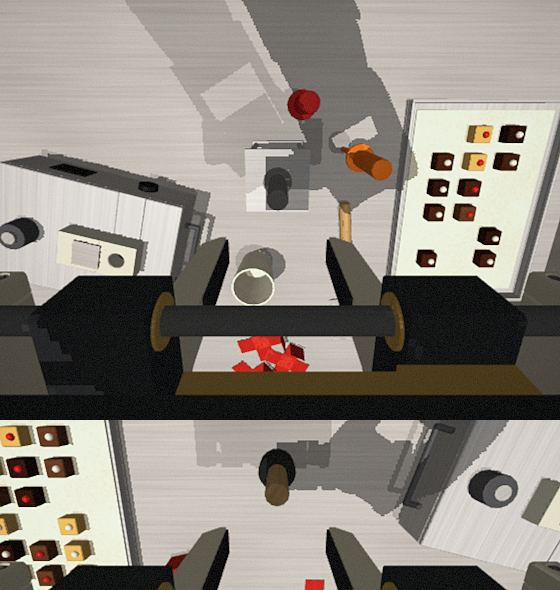

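The mallet is standing at its old spot, let go. The probe's handle top is at (277,200) against the predicted (279,199). I'll grasp it, lift it and hover over the hole.

```bash
python3 - <<'E'
from h import *
from station import r, snapshot, telemetry as T, command_gripper
q=quat(np.pi/2); x,y=.4315,.3120
command_gripper(.06)
r.move_straight([x,y,.20],q,max_speed=.2)
print(r.move_straight([x,y,.18],q,max_speed=.08,threshold=6))
command_gripper(0,25); r.dwell(.2); print("w",T.get_grip_width(),T.get_tool_pos())
r.move_straight([x,y,.32],max_speed=.12)
r.move_straight([.545,.0875,.32],max_speed=.2)
r.move_straight([.545,.0875,.295],max_speed=.1); r.dwell(.3)
print(T.get_tool_pos(),T.get_t())
w=snapshot("wrist"); np.savez("w6.npz",**w); s=snapshot("scene"); np.savez("s6.npz",**s)
for n,S in(("w",w),("s",s)): print(n,proj(S,[.545,.0875,.11]),proj(S,[.545,.0875,.13]),proj(S,[.545,.0875,.23]))
a=cv2.resize(w["img"][120:260,180:380],None,fx=2,fy=2,interpolation=cv2.INTER_CUBIC)
b=cv2.resize(s["img"][150:250,220:320],None,fx=4,fy=4,interpolation=cv2.INTER_CUBIC)
c=np.zeros((400,800,3),np.uint8); c[:280,:400]=a; c[:,400:]=b
cv2.imwrite("pics/w6.png",c[:,:,::-1])
E
```

```text
False
w 0.02143637088517451 [0.43151901 0.3120149  0.18000903]
[0.54512323 0.08751806 0.2954167 ] 21.95
w [278.36462147 185.00085856] [278.45526757 189.27240016] [279.13786178 221.43847854]
s [281.59098332 223.97719087] [281.75032648 217.6334931 ] [282.61448913 183.22984112]
```

View pics/w6.png

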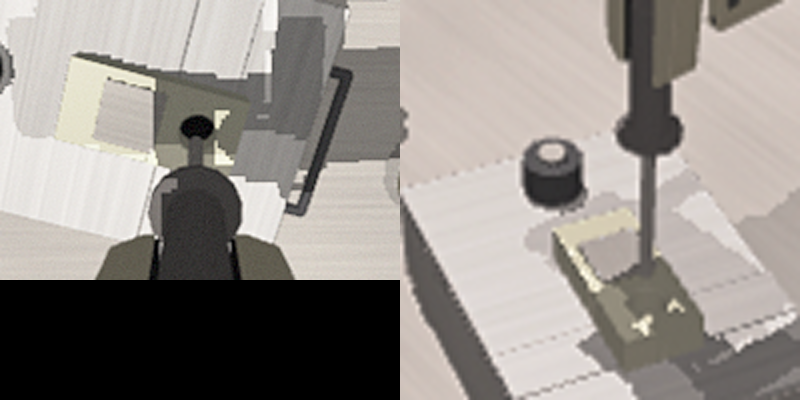

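Rod tip is at wrist pixel (278,188) and scene pixel (282,217.5), both within 1 px of prediction, so the rod is on the TCP axis. The hole centre is at about wrist (278.5,183.5). I'll overlay candidate mouth circles to settle the last 2 mm in x.

```bash
python3 - <<'E'
from h import *
P=[]
th=np.linspace(0,2*np.pi,60)
for n in("w3","t3","w6"):
    S=dict(np.load(n+".npz")); u,v=proj(S,[.545,.0875,.11]).round().astype(int); h=14 if n=="t3" else 18
    k=264/(2*h); im=cv2.convertScaleAbs(S["img"][v-h:v+h,u-h:u+h],alpha=1.5,beta=20)
    im=cv2.resize(im,(264,264),interpolation=cv2.INTER_NEAREST); im2=im.copy()
    for x,c in((.5425,(255,0,0)),(.5455,(0,0,255))):
        pts=np.array([(proj(S,[x+.011*np.cos(a),.0875+.011*np.sin(a),.11])-[u-h,v-h]+.5)*k for a in th])
        cv2.polylines(im2,[pts.astype(int)],True,c,1)
    P.append(np.vstack([im,im2]))
cv2.imwrite("pics/z.png",np.hstack(P)[:,:,::-1])
E
```

```text
(no output)
```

View pics/z.png

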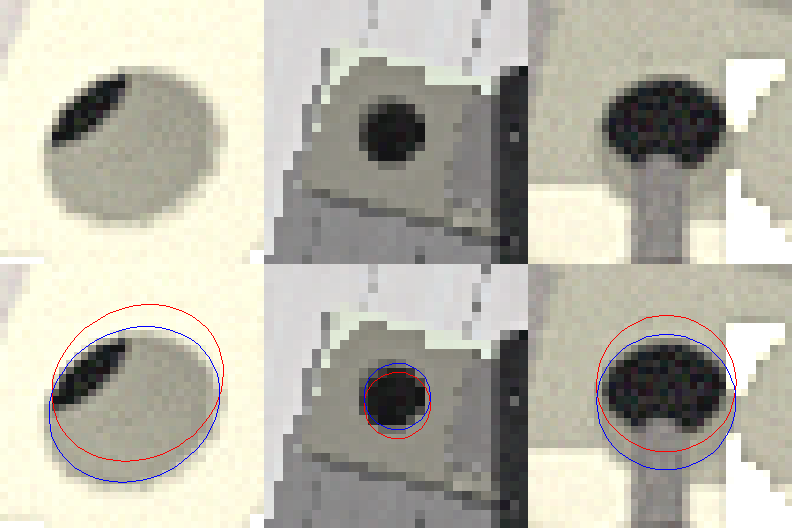

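The w3 and w6 images put the hole at x≈0.546, and the rod is about 1 mm toward −y of the hole centre. I'll shift the target to (0.546, 0.0885) and lower.

```bash
python3 - <<'E'
from h import *
from station import r, snapshot, telemetry as T
r.move_straight([.546,.0885,.29],max_speed=.05)
f0=T.get_ft_force()
print(r.move_straight([.546,.0885,.215],max_speed=.06,threshold=5)); r.dwell(.5)
print(T.get_tool_pos(),T.get_ft_force()-f0,T.get_grip_width(),T.get_t())
w=snapshot("wrist"); np.savez("w7.npz",**w); s=snapshot("scene")
a=cv2.resize(w["img"][120:260,180:380],None,fx=2,fy=2,interpolation=cv2.INTER_CUBIC)
b=cv2.resize(s["img"][190:250,250:310],(400,400),interpolation=cv2.INTER_CUBIC)
c=np.zeros((400,800,3),np.uint8); c[:280,:400]=a; c[:,400:]=b
print(proj(s,[.546,.0885,.11]),proj(s,[.546,.0885,.15]),proj(w,[.546,.0885,.11]))
cv2.imwrite("pics/w7.png",cv2.convertScaleAbs(c,alpha=1.4)[:,:,::-1])
E
```

```text
False
[0.54598665 0.08849919 0.21501849] [-0.531937    0.35446305 -0.82908002] 0.021296765243692926 24.2
[281.53606864 224.40387501] [281.85787837 211.54508331] [278.84933171 206.14125613]
```

View pics/w7.png

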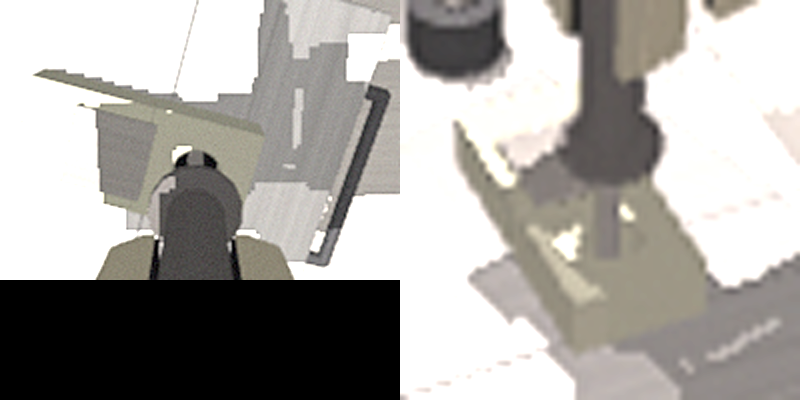

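The rod is in the hole and laterally centred in the wrist view, with both rod and hole centred at column 196. Nothing touched: the force change stayed under 1 N.

```bash
python3 -c "
from station import job
print(job.job_done())"
```

```text
the job is handed in; nothing more can be done
None
```

I handed the job in at about 24 s on the robot's clock: pin knocked fully down, mallet standing back on the table and let go, and the probe held still and centred in the guide hole with its tip about 60 mm below the mouth. I haven't seen the judge's result.

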